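# Stack three brass reducing rings on a floating arbor and bed them

## Robot

A 6-joint arm with a two-finger parallel gripper is mounted at the origin on the work surface. World frame = base frame: x ahead of the robot, y to its left, z up, the work surface at z = 0. Lengths are in m, angles in degrees, forces in N, time in s.
With the tool pointing down it reaches from about 0.3 to 0.75 m from the base axis. Payload 8.5 kg.
Tool frame: the origin (TCP) lies at the very end of the fingers, on their centre line; the grasp point (between the pads) lies 19 mm behind it (env.grasp_offset is the distance from the TCP to the grasp point, in m); y points along the fingers, z is the direction in which the jaws open and shut, and the axes are right-handed (so a half turn about y gives the same grasp; the last joint's range is limited). The gripper opens to 85 mm and grips with 20 to 120 N. Pads are 22 mm wide; open, the fingers measure 114 mm over their backs; the gripper's body (76 mm by 85 mm) begins 54 mm behind the grasp point. The pads swing forward as they close: fully open they stand 13 mm farther back than shut.
Start: joints at [-84.471, 21.807, 74.336, -0, 83.858, -12.336], TCP at [0.169, -0.523, 0.208] pointing down, gripper open.
Joint ranges: [-178.18, 178.18], [-50.72, 133.34], [12.68, 142.11], [-81.47, 261.47], [9.98, 163.14], [-165.26, 165.26]. Speed limits (degrees/s): [136.94, 136.94, 180, 180, 180, 180].

## Interface

Orientations are given as a 3x3 rotation matrix whose columns are the frame's x, y, z axes.
In Python, from rig import env gives the robot as it stands. The module is installed in compiled form; this text tells all that it offers.
- The arm moves only by the shell command python3 -m pendant 'ROWS' [FORCE]. ROWS is JSON, a list of rows, each a list of 3 entries, a list of its own where there are three numbers: the shift along the world's x, y, z as a fraction of full scale, then the turn about the world's z as a fraction of full scale, then the opening, from 0 (shut) to 1 (fully open). A call has 1 to 12 rows; each row shifts and turns the commanded pose from where the row before left it; what a row does not reach is not made up. Full scale, the value 1, is 30 mm for a shift and 5 degrees for a turn. A row lasts 1/12 s, in which the tool goes at most 41.7 mm and 7.16 degrees, less where a joint would pass 70% of its speed; a pose out of reach is approached as far as the arm can. A call with a number of a shift or a turn outside -1 to 1 is refused whole. A call with a gripper value outside its range is refused whole. The fingers move at their own pace and stop on an object; FORCE is the grip in N (left out, the last holds). Time passes only in rows, so rows that do not move let the fingers close. It gives the time, the measured TCP pose, the force and the opening at its end, in the units of the state.
- env.observe(): the state, without advancing time (a new reading comes with each control period).
- env.get_image(name): name is "side" or "top" or "wrist"; returns (picture, depth): 480x640x3 uint8, red, green, blue; 480x640 float32, m along the optical axis (not along the pixel's ray), 0 where there is no reading.
- env.camera_model(name): a dict with "camera_matrix" (3x3 intrinsics, pixels), "dist_coeffs" ([k1, k2, p1, p2, k3] as OpenCV has them; the pictures are not rectified), "R" (3x3) and "t" (3): a world point X has camera coordinates R X + t; the wrist camera has in their place "tool_from_camera" (4x4, takes a point from camera to tool coordinates, whose origin is the TCP and whose axes are the tool frame's). Camera axes: x right, y down, z forward; pixel columns grow to the right and rows downward; lengths in m; the calibration is good to about 2 mm. A picture is of the moment at which its call begins: read the wrist's pose just before it. camera_model takes no time and is no camera call.
- env.close_job(): hands the job in, once; it reports no verdict.
The state is a dict: "time_s": time; "q": joint angles; "qvel": joint speeds; "joint_efforts": joint torques, N m; "position": TCP position; "tool_rot": TCP orientation; "ft_force": force on the tool from outside, world axes, zero at the start; "wrist_torque": the same for the moment, N m; "grip_width": finger opening in m.
Only numpy, scipy, OpenCV 4.12 (cv2) and the standard library are available. Lean on these libraries where they do the work, as an engineer would, in place of code of your own. Each camera call takes 0.05 s, during which the arm holds its last target.

## Task

Thread the three brass rings onto the steel arbor of the blue jig, the largest first, then the medium one, then the smallest, lowering each gently until it lies flat instead of dropping it. Once the smallest is on, bed the stack by pressing the smallest ring straight down with about 15 newtons for one second; pushing much harder, anywhere on the rings or the jig, marks the brass. Let go, leave the stack on the arbor and leave the black seal, the other fittings and the tools where they lie.

Things in the scene. Friction and masses are not known exactly. Their poses are not given: they have to be found in the camera images.
- jig: Jig fixed to the table: blue square base 120 x 120 x 18 mm with a round dark boss (68 mm across, top 20 mm above the table). An upright steel arbor stands in its middle, ringed by a flat sprung seat. Origin: centre of the base's underside, on the table; z up.
- arbor_top (a point): Nominal middle of the arbor's top, 87 mm above the table, fixed to the jig. The arbor is 20 mm thick up to 75 mm, then a cone narrowing to 8 mm. It floats: it stands up to 3 mm off this point along the jig's x and y, wherever it was left (the reading does not show this), and slides sideways under about 2 N, 4 mm at most, so a bore lowered on the cone centres it.
- seat_top (a point): Nominal middle of the top of the seat round the arbor, unloaded: 40 mm above the table, fixed to the jig (does not follow float or springs). The seat is a flat aluminium disc 40 mm across on stiff springs: it sinks about 1 mm under the rings' weight and a few mm when pressed (5 at most, then solid), and comes back.
- ring_large: Largest brass ring, 56 mm outer diameter, 16 mm thick, bore 22 mm, about 250 g, lying flat on the table. Origin: centre of its underside; z is its axis, up.
- ring_medium: Medium brass ring, 46 mm outer diameter, 12 mm thick, bore 22 mm, about 130 g, lying flat on the table. Origin: centre of its underside; z is its axis, up.
- ring_small: Smallest brass ring, 36 mm outer diameter, 9 mm thick, bore 22 mm, about 50 g, lying flat on the table. Origin: centre of its underside; z is its axis, up.
- black_seal: Black plastic seal ring, 42 mm outer diameter, 6 mm thick, not part of the job. Origin: centre of its underside.
- hex_nut: Brass hexagon nut, 28 mm across flats, 18 mm high, not part of the job. Origin: centre of its underside.
- tee: Brass tee fitting lying down, 60 mm long along its x, branch 34 mm to its y, 25 mm high, not part of the job. Origin: under its middle.
- pliers: Pliers with red handles lying flat, 170 mm long along their x (jaws to +x), 14 mm high, not part of the job. Origin: under the pivot.
- wrench: Steel wrench lying flat along its x, not part of the job. Origin: about its middle, underside.

How it is judged (in metres and radians):
On the way, in this order (a step that is already met when the one before it is completed fails the run):
1. the largest ring is on the arbor, down on the seat, with neither other ring on the arbor (horizontal distance between ring_large and jig below 0.008 m and z of ring_large in the frame of jig between 0.032 and 0.0425 m and horizontal distance between each of ring_medium, ring_small and jig above 0.03 m), for 0.1 s.
2. the medium ring lies on the largest, with the smallest not yet on (horizontal distance between each of ring_large, ring_medium and jig below 0.008 m and z of ring_large in the frame of jig between 0.032 and 0.0425 m and z of ring_medium in the frame of ring_large between 0.014 and 0.0185 m and horizontal distance between ring_small and jig above 0.03 m), for 0.1 s.
3. the smallest ring lies on the medium one and is pressed onto it with more than 9 N for 0.5 s (horizontal distance between each of ring_large, ring_medium, ring_small and jig below 0.008 m and z of ring_large in the frame of jig between 0.032 and 0.0425 m and z of ring_medium in the frame of ring_large between 0.014 and 0.0185 m and z of ring_small in the frame of ring_medium between 0.01 and 0.0145 m and contact force between ring_small and ring_medium above 9 N), for 0.5 s.
At the end, for the whole second after the job is handed in: Largest ring on the seat (within 2.5 mm above it unloaded), medium on it, smallest on top, each resting on the one below (within 2.5 mm) and flat (0.1 rad), centres within 8 mm of the jig's origin axis, since the arbor floats; at rest and released (horizontal distance between each of ring_large, ring_medium, ring_small and jig below 0.008 m and z of ring_large in the frame of jig between 0.032 and 0.0425 m and z of ring_medium in the frame of ring_large between 0.014 and 0.0185 m and z of ring_small in the frame of ring_medium between 0.01 and 0.0145 m and angle between each of ring_large, ring_medium, ring_small's own z axis and vertical below 0.1 rad and linear speed of each of ring_large, ring_medium, ring_small below 0.02 m/s and contact force between the fingers and ring_large below 0.1 N and contact force between the fingers and ring_medium below 0.1 N and contact force between the fingers and ring_small below 0.1 N); the robot touches nothing.
It fails at once if the stack is pressed with more than 22 N (between smallest and medium ring) (contact force between ring_small and ring_medium above 22 N).
It fails at once if the jig is loaded with more than 30 N (contact force between jig and anything else above 30 N).
It fails at once if a ring drops down the arbor (faster than 0.45 m/s) ((horizontal distance between ring_large and jig below 0.015 m and height (world z) of ring_large below 0.09 m and linear speed of ring_large above 0.45 m/s) or (horizontal distance between ring_medium and jig below 0.015 m and height (world z) of ring_medium below 0.09 m and linear speed of ring_medium above 0.45 m/s) or (horizontal distance between ring_small and jig below 0.015 m and height (world z) of ring_small below 0.09 m and linear speed of ring_small above 0.45 m/s)).
It fails at once if the seal, another fitting or a tool is moved by more than 20 mm (distance of any of black_seal, hex_nut, tee, pliers, wrench from where it was at the start of the episode above 0.02 m).
It also fails if it takes over 72 s, if anything falls off the work surface, if the arm or the gripper's body presses on something with over 40 N, if the wrist force passes 120 N, or if a joint passes its speed limit or range.

## Working session

There is one attempt and no reset: what is moved stays moved. The work goes in short steps, Python scripts to look and compute and a shell command to move; the robot and the scene stay as the last step left them, time stands still between calls to the robot, and variables do not carry over. Pictures are saved under pics/ and viewed, and the job is handed in when it is done.

```bash
mkdir -p pics; python3 - <<'E'
from rig import env
import cv2,numpy as np
s=env.observe()
print(s['time_s'],s['position'],s['tool_rot'],s['ft_force'],s['grip_width'],env.grasp_offset)
for n in ['top','side','wrist']:
    p,d=env.get_image(n)
    cv2.imwrite(f'pics/{n}0.png',p[:,:,::-1]); np.savez(f'pics/{n}0.npz',p=p,d=d)
    m=env.camera_model(n)
    print(n,{k:np.round(v,4).tolist() for k,v in m.items()})
E
```

```text
0.0 [ 0.16867488 -0.52314971  0.20759552] [[-9.51785360e-01 -1.43004802e-04  3.06764745e-01]
 [-3.06764614e-01  1.47804931e-03 -9.51784265e-01]
 [-3.17303699e-04 -9.99998897e-01 -1.45065451e-03]] [0.09041467 0.13303874 0.09970688] 0.08521889312851041 0.0187
top {'camera_matrix': [[453.8719, 0.0, 323.9442], [0.0, 453.8719, 246.6141], [0.0, 0.0, 1.0]], 'dist_coeffs': [-0.0996, 0.0, 0.0, 0.0, 0.0], 'R': [[-0.0292, -0.9995, -0.0096], [-0.9877, 0.0304, -0.1537], [0.1539, 0.005, -0.9881]], 't': [0.0122, 0.5725, 0.9413]}
side {'camera_matrix': [[531.4738, 0.0, 321.9684], [0.0, 531.4738, 236.5105], [0.0, 0.0, 1.0]], 'dist_coeffs': [-0.1068, 0.0, 0.0, 0.0, 0.0], 'R': [[0.9974, -0.0718, 0.0072], [-0.0322, -0.5329, -0.8456], [0.0646, 0.8431, -0.5338]], 't': [-0.5599, 0.0747, 1.0783]}
wrist {'camera_matrix': [[352.0959, 0.0, 318.4227], [0.0, 352.0959, 236.0999], [0.0, 0.0, 1.0]], 'dist_coeffs': [-0.0109, 0.0, 0.0, 0.0, 0.0], 'tool_from_camera': [[-0.0016, 0.9477, 0.3193, -0.082], [0.0008, -0.3193, 0.9477, -0.1654], [1.0, 0.0018, -0.0003, -0.0008], [0.0, 0.0, 0.0, 1.0]]}
```

View pics/top0.png

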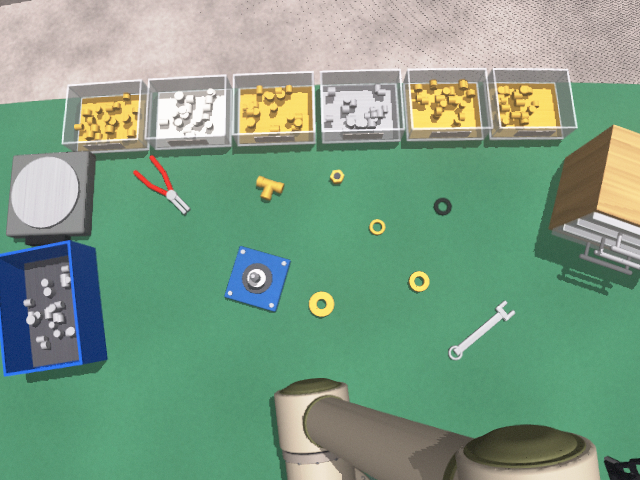

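View pics/side0.png

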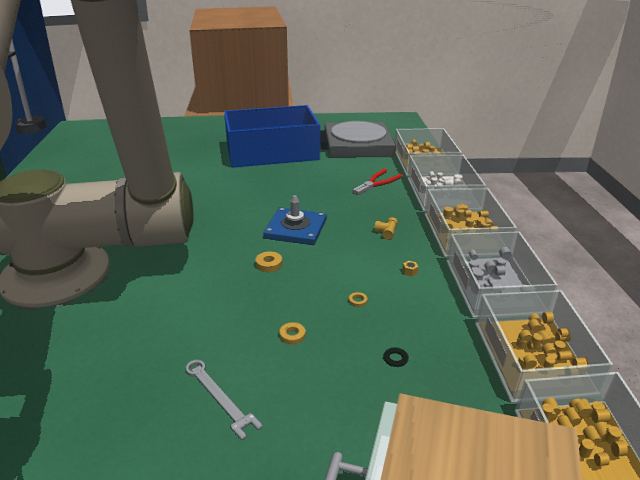

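View pics/wrist0.png

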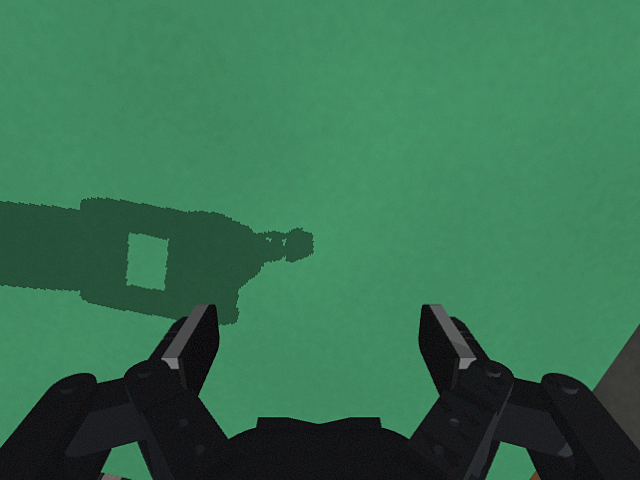

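The top view shows large ring (321,305), medium (419,281), small (377,227), seal (443,206), hex nut (337,177), tee (270,187) and jig arbor (257,278). I'll measure these next.

```bash
cat > h.py <<'E'
import numpy as np,cv2
from rig import env
def rays(n,px,z,T=None):
    m=env.camera_model(n); K=m['camera_matrix'];
    u=cv2.undistortPoints(np.array(px,float).reshape(-1,1,2),np.array(K),np.array(m['dist_coeffs'])).reshape(-1,2)
    d=np.c_[u,np.ones(len(u))]
    if n=='wrist':
        Tc=T@np.array(m['tool_from_camera']); R=Tc[:3,:3]; o=Tc[:3,3]; d=d@R.T
    else:
        R=np.array(m['R']);t=np.array(m['t']); o=-R.T@t; d=d@R
    return o+d*((z-o[2])/d[:,2])[:,None]
def toolT(s):
    T=np.eye(4);T[:3,:3]=s['tool_rot'];T[:3,3]=s['position'];return T
def world(n,d,T=None):
    v,u=np.nonzero(d>0)
    m=env.camera_model(n); K=m['camera_matrix']
    x=cv2.undistortPoints(np.c_[u,v].astype(float).reshape(-1,1,2),np.array(K),np.array(m['dist_coeffs'])).reshape(-1,2)
    P=np.c_[x,np.ones(len(x))]*d[v,u][:,None]
    if n=='wrist':
        Tc=T@np.array(m['tool_from_camera']); W=P@Tc[:3,:3].T+Tc[:3,3]
    else:
        R=np.array(m['R']);t=np.array(m['t']); W=(P-t)@R
    out=np.full(d.shape+(3,),np.nan); out[v,u]=W; return out
def circ(p,r=None):
    from scipy.optimize import least_squares
    c0=p.mean(0)
    f=(lambda c: np.hypot(*(p-c[:2]).T)-r) if r else (lambda c: np.hypot(*(p-c[:2]).T)-c[2])
    s=least_squares(f,c0 if r else [*c0,.02],loss='soft_l1',f_scale=.001); return s.x
E
python3 - <<'E'
from h import *
seeds={'top':{'L':(321,305,.016),'M':(419,281,.012),'S':(377,227,.009)},'side':{'L':(268,262,.016),'M':(292,333,.012),'S':(358,299,.009)}}
for n in seeds:
    z=np.load(f'pics/{n}0.npz');p=z['p'];W=world(n,z['d'])
    hsv=cv2.cvtColor(p,cv2.COLOR_RGB2HSV)
    m=((hsv[...,0]>12)&(hsv[...,0]<36)&(hsv[...,1]>100)).astype(np.uint8)
    for k,(u,v,h) in seeds[n].items():
        s=np.zeros_like(m); s[v-25:v+26,u-25:u+26]=m[v-25:v+26,u-25:u+26]
        c,hi=cv2.findContours(s,cv2.RETR_CCOMP,cv2.CHAIN_APPROX_NONE)
        for i in range(len(c)):
            if len(c[i])<12: continue
            w=rays(n,c[i].reshape(-1,2),h)[:,:2]
            print(n,k,'hole' if hi[0][i][3]>=0 else 'outer',len(c[i]),circ(w).round(4), ((w.max(0)+w.min(0))/2).round(4))
    # arbor / jig
    g=(W[...,2]>.045)&(W[...,2]<.095)&(W[...,0]>.3)&(W[...,0]<.55)&(W[...,1]>.05)&(W[...,1]<.25)
    q=W[g];print(n,'arbor',len(q),q[:,:2].mean(0).round(4),q.max(0).round(4),q.min(0).round(4))
    b=((hsv[...,0]>100)&(hsv[...,0]<125)&(hsv[...,1]>120)&(W[...,2]>.008)&(W[...,2]<.03)&(W[...,1]<.3)&(W[...,1]>0)).astype(np.uint8)
    c,_=cv2.findContours(b,cv2.RETR_EXTERNAL,cv2.CHAIN_APPROX_NONE); c=max(c,key=len)
    w=rays(n,c.reshape(-1,2),.018)[:,:2].astype(np.float32)
    print(n,'jig',cv2.minAreaRect(w*1000))
E
```

```text
top L outer 70 [0.4506 0.0051 0.0269] [0.4509 0.0052]
top L hole 29 [0.4505 0.0051 0.0116] [0.4509 0.0053]
top M outer 57 [ 0.4938 -0.2131  0.0219] [ 0.4939 -0.2128]
top M hole 28 [ 0.494  -0.2127  0.0113] [ 0.4939 -0.2129]
top S outer 42 [ 0.6202 -0.1259  0.0171] [ 0.6206 -0.1254]
top S hole 28 [ 0.6202 -0.1263  0.0113] [ 0.6195 -0.1264]
top arbor 94 [0.5085 0.1413] [0.5187 0.1586 0.0917] [0.4982 0.1334 0.0455]
top jig ((510.837646484375, 145.40025329589844), (119.66593933105469, 119.4262924194336), 72.33110809326172)
side L outer 71 [ 0.4508 -0.0072  0.0336] [ 0.4494 -0.0063]
side M outer 69 [ 0.4933 -0.2209  0.025 ] [ 0.4935 -0.2204]
side M hole 24 [ 0.4935 -0.221   0.0077] [ 0.4934 -0.2209]
side S outer 47 [ 0.6192 -0.1328  0.0193] [ 0.6197 -0.1326]
side S hole 24 [ 0.6191 -0.1335  0.0086] [ 0.619  -0.1342]
side arbor 151 [0.5078 0.1372] [0.5172 0.1488 0.0882] [0.4985 0.1308 0.0452]
side jig ((509.1861572265625, 133.2998046875), (135.7279510498047, 119.83118438720703), 72.36920928955078)
```

```bash
python3 -m pendant '[[[0.5,0.95,0],1,0.9],[[0.5,1,0],1,0.9],[[0.5,1,0],1,0.9],[[0.5,1,0],1,0.9],[[0.5,1,0],1,0.9],[[0.5,1,0],1,0.9],[[0.5,1,0],1,0.9],[[0.5,1,0],1,0.9],[[0.5,1,0],1,0.9],[[0.5,1,0],1,0.9],[[0.5,1,0],1,0.9],[[0.5,1,0],1,0.9]]' 40
```

```text
time_s: 1.15
position: [0.349, -0.1633, 0.2082]
tool_rot: [[-0.206, 0.0, 0.978], [-0.978, 0.0, -0.206], [-0.0, -1.0, 0.0]]
ft_force: [0.5, -0.0, 0.7]
grip_width: 0.0769
```

```bash
python3 -m pendant '[[[0.56,0.93,-0.4],0,0.85],[[0.56,0.93,-0.4],0,0.85],[[0.56,0.93,-0.4],0,0.85],[[0.56,0.93,-0.4],0,0.85],[[0.56,0.93,-0.4],0,0.85],[[0.56,0.93,-0.4],0,0.85],[[0,0,0],0,0.85],[[0,0,0],0,0.85]]'
cat > look.py <<'E'
import sys
from h import *
tag=sys.argv[1]
s=env.observe();T=toolT(s);p,d=env.get_image('wrist')
np.savez(f'pics/{tag}.npz',p=p,d=d,T=T);cv2.imwrite(f'pics/{tag}.png',p[:,:,::-1])
print(s['position'].round(4) if hasattr(s['position'],'round') else s['position'],s['ft_force'],s['grip_width'])
hsv=cv2.cvtColor(p,cv2.COLOR_RGB2HSV)
m=((hsv[...,0]>12)&(hsv[...,0]<36)&(hsv[...,1]>100)).astype(np.uint8)
h=float(sys.argv[2])
c,hi=cv2.findContours(m,cv2.RETR_CCOMP,cv2.CHAIN_APPROX_NONE)
for i in range(len(c)):
    if len(c[i])<40: continue
    px=c[i].reshape(-1,2); w=rays('wrist',px,h,T)[:,:2]
    print('hole' if hi[0][i][3]>=0 else 'outer',len(px),px.mean(0).round(),circ(w).round(4))
E
python3 look.py w1 0.016
```

```text
time_s: 1.82
position: [0.4494, 0.0036, 0.1355]
tool_rot: [[-0.207, -0.002, 0.978], [-0.978, 0.0, -0.207], [0.0, -1.0, -0.002]]
ft_force: [0.2, -0.5, 0.5]
grip_width: 0.0725
[0.4494 0.0036 0.1355] [ 0.18655972 -0.52265833  0.46873506] 0.0725498939673893
outer 112 [399. 403.] [ 0.4904 -0.2007  0.0224]
outer 105 [521. 310.] [ 0.6136 -0.1176  0.0185]
hole 53 [520. 310.] [ 0.6131 -0.1173  0.0087]
outer 40 [638. 200.] [ 0.8038 -0.0263  0.0917]
outer 185 [319. 217.] [0.4494 0.0066 0.0277]
hole 66 [318. 217.] [0.4495 0.0075 0.0099]
outer 73 [635.  31.] [0.7016 0.0953 0.0066]
outer 81 [624.   4.] [0.6923 0.1159 0.0077]
```

View pics/w1.png

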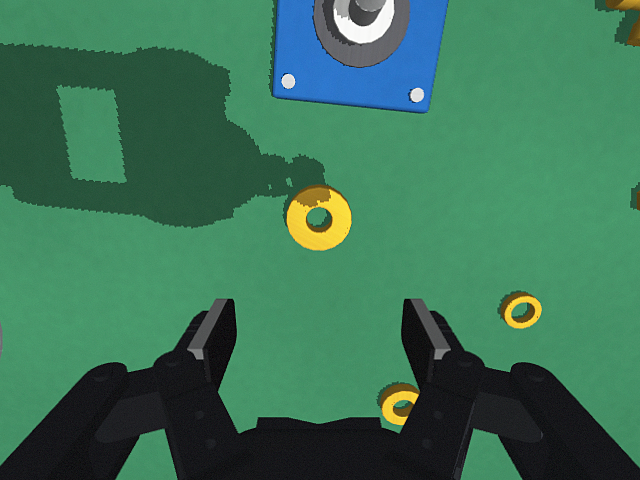

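The ring sits centred at (319,217). Descend and grip.

```bash
python3 -m pendant '[[[0.02,0.08,-0.9],0,0.8],[[0,0,-0.9],0,0.8],[[0,0,-0.9],0,0.8],[[0,0,-0.9],0,0.8],[[0,0,-0.5],0,0.8],[[0,0,-0.33],0,0.8],[[0,0,0],0,0.8]]' 60;  python3 -m pendant '[[[0,0,0],0,0.5],[[0,0,0],0,0.5],[[0,0,0],0,0.5],[[0,0,0],0,0.5],[[0,0,0],0,0.5]]' 60
```

```text
time_s: 2.45
position: [0.4491, 0.0038, 0.0023]
tool_rot: [[-0.212, -0.003, 0.977], [-0.977, 0.001, -0.212], [0.0, -1.0, -0.003]]
ft_force: [-0.3, -0.2, 0.2]
grip_width: 0.0681
time_s: 2.87
position: [0.4503, 0.0047, 0.0039]
tool_rot: [[-0.21, 0.001, 0.978], [-0.978, -0.0, -0.21], [0.0, -1.0, 0.001]]
ft_force: [-0.4, -0.3, -0.3]
grip_width: 0.0427
```

```bash
python3 look.py w2 0.016
```

```text
[0.4503 0.0047 0.0039] [-0.42612205 -0.34684491 -0.28736904] 0.042669539942627885
outer 173 [625. 422.] [ 0.6021 -0.1064  0.0139]
outer 328 [317. 289.] [0.4499 0.0076 0.0281]
hole 95 [317. 288.] [0.4502 0.0095 0.0083]
```

View pics/w2.png

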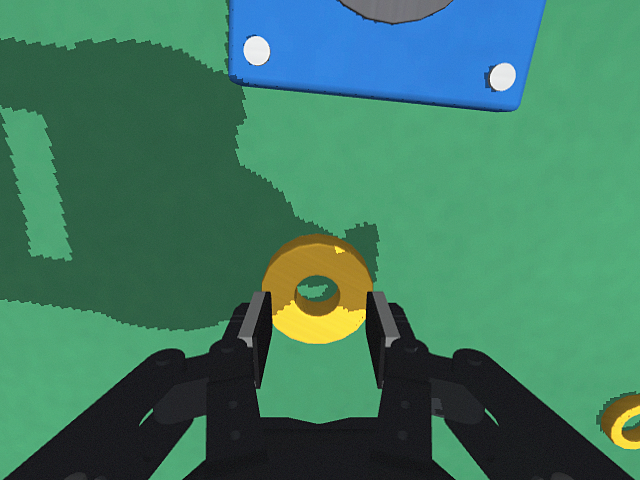

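```bash
python3 - <<'E'
from h import *
for t in ['w2','w1']:
    z=np.load(f'pics/{t}.npz');d=z['d'];T=z['T'];W=world('wrist',d,T)
    L=(W-T[:3,3])@T[:3,:3]
    g=(np.abs(L[...,2])<.06)&(L[...,1]>-.06)&(W[...,2]>.022)&(np.abs(L[...,0])<.03)
    q=L[g]; print(t,len(q),(q.min(0)*1000).round(1),(q.max(0)*1000).round(1))
    for y in range(-60,10,4):
        k=q[(q[:,1]*1000>y)&(q[:,1]*1000<y+4)]
        if len(k): print(y,len(k),(k.min(0)*1000).round(1),(k.max(0)*1000).round(1), 'inner',(np.abs(k[:,2]).min()*1000).round(1))
for v,u in [(296,264),(300,262),(330,250),(345,245),(293,268),(290,317),(330,317),(296,375)]:
    z=np.load('pics/w2.npz');W=world('wrist',z['d'],z['T']);T=z['T'];print(v,u,W[v,u].round(4),((W[v,u]-T[:3,3])@T[:3,:3]).round(4))
E
```

```text
w2 3741 [-12.9 -60.  -35.6] [ 10.8 -24.3  34.9]
-60 480 [-12.9 -60.  -35. ] [ 10.5 -56.   34.6] inner 20.7
-56 588 [-12.5 -56.  -35.6] [ 10.5 -52.   34.8] inner 20.8
-52 555 [-12.4 -52.  -35.5] [ 10.8 -48.   34.6] inner 20.7
-48 506 [-12.5 -48.  -35.3] [ 10.4 -44.   34.7] inner 20.7
-44 453 [-12.3 -44.  -35.2] [  9.9 -40.   34.9] inner 20.8
-40 446 [-12.2 -40.  -35.6] [ 10.3 -36.   34.7] inner 20.8
-36 379 [-12.5 -36.  -34.7] [ 10.7 -32.   34.1] inner 20.8
-32 256 [-12.2 -32.  -32.3] [ 10.3 -28.   32.6] inner 20.8
-28 78 [-10.2 -28.  -22. ] [  8.2 -24.3  21.2] inner 20.8
w1 4047 [-13.  -60.  -50.8] [ 11.4 -30.4  50.1]
-60 797 [-12.8 -60.  -50.8] [ 10.6 -56.   49.7] inner 35.4
-56 711 [-12.7 -56.  -50.6] [ 10.5 -52.   49.9] inner 35.6
-52 657 [-13.  -52.  -50.5] [ 10.6 -48.   50.1] inner 35.6
-48 605 [-12.7 -48.  -50.4] [ 11.4 -44.   50.1] inner 35.6
-44 536 [-12.3 -44.  -50.7] [ 10.3 -40.   49.6] inner 35.5
-40 455 [-12.3 -40.  -49.5] [ 10.4 -36.   48.6] inner 35.6
-36 251 [-11.9 -36.  -42.8] [  9.9 -32.   42.1] inner 35.7
-32 35 [ -7.8 -31.9 -37. ] [  8.2 -30.4  36.3] inner 35.9
296 264 [0.4299 0.0209 0.0366] [-0.0115 -0.0328 -0.0234]
300 262 [0.4293 0.0205 0.0391] [-0.011  -0.0353 -0.0238]
330 250 [0.4287 0.0213 0.062 ] [-0.0117 -0.0582 -0.0246]
345 245 [0.4291 0.0221 0.0719] [-0.0125 -0.068  -0.0243]
293 268 [0.4312 0.0206 0.034 ] [-0.0116 -0.0302 -0.022 ]
290 317 [ 4.482e-01  3.000e-04 -4.000e-04] [ 0.0047  0.0043 -0.0012]
330 317 [ 0.4453 -0.0135  0.0158] [ 0.0189 -0.0119 -0.0011]
296 375 [0.4757 0.011  0.0365] [-0.0115 -0.0326  0.0235]
```

The depth image shows the pads end about 24 mm short of the reported TCP, with the tips about 28 mm above the table. So the fingers closed above the ring without touching it. I'll open and go 26 mm lower.

```bash
python3 -m pendant '[[[0,0.05,0],0,0.8],[[0,0,0],0,0.8],[[0,0,0],0,0.8],[[0,0,0],0,0.8],[[0,0,-0.3],0,0.8],[[0,0,-0.3],0,0.8],[[0,0,-0.27],0,0.8],[[0,0,0],0,0.8]]' 60;  python3 -m pendant '[[[0,0,0],0,0.55],[[0,0,0],0,0.55],[[0,0,0],0,0.55],[[0,0,0],0,0.55],[[0,0,0],0,0.55]]' 60; python3 look.py w3 0.016
```

```text
time_s: 3.58
position: [0.4494, 0.0065, -0.0239]
tool_rot: [[-0.21, -0.002, 0.978], [-0.978, 0.001, -0.21], [-0.0, -1.0, -0.002]]
ft_force: [0.1, -0.2, -0.2]
grip_width: 0.0684
time_s: 4.0
position: [0.4499, 0.0064, -0.0221]
tool_rot: [[-0.21, -0.0, 0.978], [-0.978, -0.0, -0.21], [0.0, -1.0, -0.0]]
ft_force: [-2.3, 0.5, 5.9]
grip_width: 0.0535
[ 0.4499  0.0064 -0.0221] [-2.25434198  0.47771209  5.90313028] 0.05354283567877208
outer 367 [319. 319.] [0.45   0.0081 0.0286]
hole 104 [318. 318.] [0.4503 0.0105 0.0075]
```

View pics/w3.png

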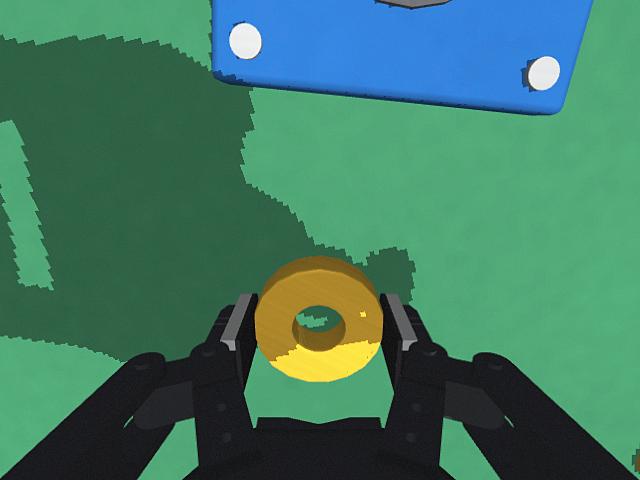

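```bash
python3 -m pendant '[[[0,0,0.3],0,0.5],[[0,0,0.7],0,0.5],[[0,0,1],0,0.5],[[0.2,0.4,1],0,0.5],[[0.3,0.5,1],0,0.5],[[0.3,0.5,1],0,0.5],[[0.3,0.5,1],0,0.5],[[0.2,0.5,1],0,0.5],[[0,0.1,0.2],0,0.5],[[0,0,0],0,0.5]]' 60; python3 look.py w4 0.25
```

```text
time_s: 4.88
position: [0.4895, 0.082, 0.1946]
tool_rot: [[-0.209, 0.003, 0.978], [-0.978, -0.0, -0.209], [-0.0, -1.0, 0.003]]
ft_force: [-0.2, -0.1, -3.2]
grip_width: 0.0533
[0.4895 0.082  0.1946] [-0.19078692 -0.05955299 -3.21063561] 0.05329744109651013
outer 94 [371. 415.] [0.5029 0.049  0.0057]
outer 84 [460. 347.] [0.5411 0.0737 0.0059]
hole 40 [460. 346.] [0.541  0.0738 0.0028]
outer 363 [319. 320.] [0.4917 0.0945 0.0246]
hole 104 [318. 318.] [0.492  0.0965 0.0066]
outer 96 [566. 263.] [0.579  0.0998 0.006 ]
hole 44 [571. 266.] [0.5808 0.0984 0.0028]
outer 239 [547. 117.] [0.573  0.149  0.0087]
```

View pics/w4.png

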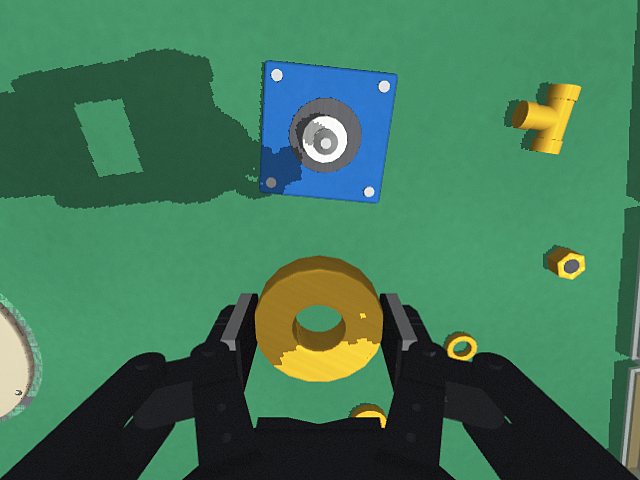

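The ring is held level with its bore at (319,318), and the arbor tip shows near (326,143). I'll locate both.

```bash
python3 - <<'E'
from h import *
z=np.load('pics/w4.npz');p=z['p'];d=z['d'];T=z['T'];W=world('wrist',d,T)
cv2.imwrite('pics/w4c.png',cv2.resize(p[85:205,255:405,::-1],None,fx=5,fy=5,interpolation=cv2.INTER_NEAREST))
sub=np.zeros(d.shape,bool);sub[85:205,255:405]=1
for a,b in [(.083,.095),(.075,.083),(.06,.075),(.045,.06)]:
    g=sub&(W[...,2]>a)&(W[...,2]<b);q=W[g];v,u=np.nonzero(g)
    print(a,len(q),q.mean(0).round(4) if len(q) else '', (u.mean(),v.mean()) if len(q) else '')
g=sub&(W[...,2]>.036)&(W[...,2]<.044); q=W[g][:,:2];v,u=np.nonzero(g);print('seat',len(q),q.min(0),q.max(0))
c,_=cv2.findContours(g.astype(np.uint8),0,1);c=max(c,key=len).reshape(-1,2);print('seatfit',circ(rays('wrist',c,.04,T)[:,:2]))
hsv=cv2.cvtColor(p,cv2.COLOR_RGB2HSV)
m=((hsv[...,0]>12)&(hsv[...,0]<36)&(hsv[...,1]>100)).astype(np.uint8);m[:240]=0;m[400:]=0;m[:,:245]=0;m[:,395:]=0
b=(sub&(W[...,2]>.008)&(W[...,2]<.026)).astype(np.uint8)
c,_=cv2.findContours(b,0,1);c=max(c,key=len).reshape(-1,2);print('jig',cv2.minAreaRect((rays('wrist',c,.018,T)[:,:2]*1000).astype(np.float32)))
# ring held
g=(m>0); q=W[g]; print('ring z',np.percentile(q[:,2],[5,50,90]))
top=g&(W[...,2]>np.percentile(q[:,2],90)-.006)
zt=np.median(W[top][:,2]);c,_=cv2.findContours(top.astype(np.uint8),0,1);c=max(c,key=len).reshape(-1,2)
r=circ(rays('wrist',c,zt,T)[:,:2]);print('ztop',zt,'ring',r, 'tool',T[:3,3])
A=np.c_[W[top][:,:2],np.ones(top.sum())];print('slope',np.linalg.lstsq(A,W[top][:,2],rcond=None)[0])
E
```

```text
0.083 181 [0.5082 0.1443 0.0858] (np.float64(325.6353591160221), np.float64(143.03867403314916))
0.075 315 [0.5079 0.1449 0.0787] (np.float64(324.9301587301587), np.float64(141.61904761904762))
0.06 38 [0.5073 0.1462 0.0726] (np.float64(323.63157894736844), np.float64(139.73684210526315))
0.045 7 [0.5054 0.1528 0.0499] (np.float64(319.42857142857144), np.float64(130.71428571428572))
seat 1081 [0.48831324 0.12464328] [0.52779948 0.1638349 ]
seatfit [0.50802942 0.14424647 0.01929451]
jig ((507.9789733886719, 141.4884796142578), (109.59918212890625, 119.10405731201172), 72.63935089111328)
ring z [nan nan nan]
  return _methods._mean(a, axis=axis, dtype=dtype,
  ret = ret.dtype.type(ret / rcount)
Traceback (most recent call last):
ValueError: max() iterable argument is empty
```

View pics/w4c.png

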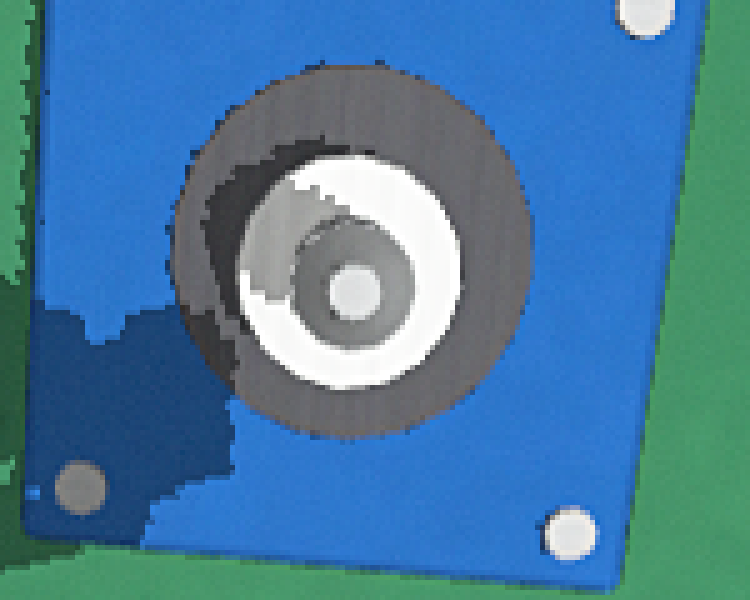

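```bash
cat > held.py <<'E'
import sys
from h import *
def held(f,off):  # off = ring top above TCP
    z=np.load(f);p=z['p'];d=z['d'];T=z['T'];W=world('wrist',d,T)
    hsv=cv2.cvtColor(p,cv2.COLOR_RGB2HSV)
    m=((hsv[...,0]>12)&(hsv[...,0]<36)&(hsv[...,1]>100)).astype(np.uint8);m[:240]=0;m[400:]=0;m[:,:245]=0;m[:,395:]=0
    c,hi=cv2.findContours(m,cv2.RETR_CCOMP,cv2.CHAIN_APPROX_NONE)
    i=max(range(len(c)),key=lambda i:len(c[i]));mm=np.zeros_like(m);cv2.drawContours(mm,c,i,1,-1);mm&=m
    q=W[(mm>0)&np.isfinite(W[...,2])];print('n',len(q),'z-TCP pct',(np.percentile(q[:,2],[2,10,50,75,90,98])-T[2,3]).round(4))
    zt=T[2,3]+off; top=q[np.abs(q[:,2]-np.percentile(q[:,2],75))<.003]
    A=np.c_[top[:,:2],np.ones(len(top))];print('slope',np.linalg.lstsq(A,top[:,2],rcond=None)[0][:2].round(3),'ztop-TCP',top[:,2].mean()-T[2,3])
    # lower rim edge + outer: camera looks from +y side; lower half contour is top-face edge
    cc=c[i].reshape(-1,2);cy=cc[:,1].mean();cc=cc[cc[:,1]>cy+5]
    print('ring c (lower arc)',circ(rays('wrist',cc,zt,T)[:,:2]).round(4),'mean pts',((top.max(0)+top.min(0))/2).round(4),'tool',T[:3,3].round(4))
if __name__=='__main__': held(sys.argv[1],float(sys.argv[2]))
E
python3 held.py pics/w4.npz .038; python3 -c "
from h import *
z=np.load('pics/w4.npz');print(rays('wrist',[[326,143.2]],.087,z['T']))
print(rays('top',[[255.5,277]],.087))"
```

```text
n 11918 z-TCP pct [0.0244 0.0305 0.0374 0.0378 0.0382 0.0387]
slope [0.004 0.   ] ztop-TCP 0.0374963961376395
ring c (lower arc) [0.4889 0.0809 0.0268] mean pts [0.4888 0.0809 0.232 ] tool [0.4895 0.082  0.1946]
[[0.50842235 0.14418194 0.087     ]]
[[0.50690842 0.13781029 0.087     ]]
```

```bash
python3 -m pendant '[[[0.2,0.7,0],0,0.5],[[0.25,0.7,-0.3],0,0.5],[[0.2,0.71,-0.8],0,0.5],[[0,0,-1],0,0.5],[[0,0,-1],0,0.5],[[0,0,-0.6],0,0.5],[[0,0,-0.2],0,0.5],[[0,0,0],0,0.5],[[0,0,0],0,0.5]]' 60; python3 look.py w5 0.11;python3 held.py pics/w5.npz .038
```

```text
time_s: 5.68
position: [0.5085, 0.1441, 0.0762]
tool_rot: [[-0.211, -0.001, 0.978], [-0.978, -0.0, -0.211], [0.0, -1.0, -0.001]]
ft_force: [0.4, -0.2, -2.4]
grip_width: 0.0535
[0.5085 0.1441 0.0762] [ 0.39857851 -0.20166063 -2.38180828] 0.0534964649831459
outer 55 [487. 474.] [0.574  0.0377 0.0049]
outer 111 [629. 389.] [0.6417 0.0787 0.0095]
outer 365 [319. 319.] [0.508  0.1431 0.0295]
hole 105 [319. 318.] [0.5085 0.1457 0.008 ]
outer 290 [617. 221.] [0.6309 0.1628 0.0139]
n 11886 z-TCP pct [0.0244 0.0305 0.0374 0.0379 0.0382 0.0387]
slope [ 0.    -0.001] ztop-TCP 0.037495296507459724
ring c (lower arc) [0.508  0.143  0.0267] mean pts [0.508  0.1432 0.1135] tool [0.5085 0.1441 0.0762]
```

View pics/w5.png

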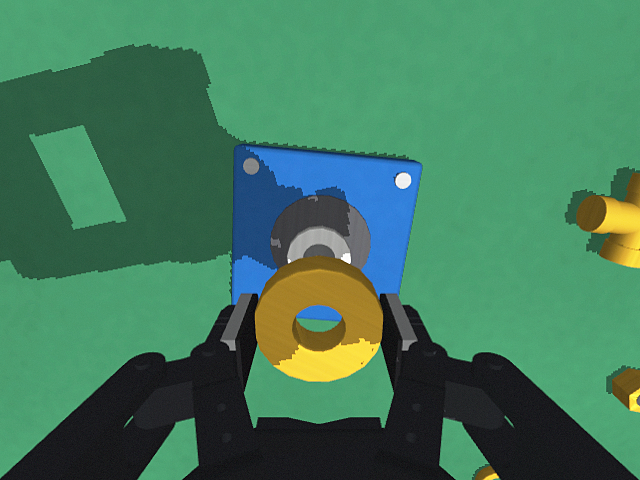

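```bash
python3 -m pendant '[[[0,0,-0.1],0,0.5],[[0,0,-0.15],0,0.5],[[0,0,-0.15],0,0.5],[[0,0,-0.15],0,0.5],[[0,0,-0.15],0,0.5],[[0,0,0],0,0.5]]' 60
```

```text
time_s: 6.23
position: [0.5081, 0.1446, 0.0542]
tool_rot: [[-0.21, -0.002, 0.978], [-0.978, -0.0, -0.21], [0.0, -1.0, -0.002]]
ft_force: [-0.4, -0.6, -3.4]
grip_width: 0.0535
```

```bash
python3 -m pendant '[[[0,0,-0.1],0,0.5],[[0,0,-0.2],0,0.5],[[0,0,-0.2],0,0.5],[[0,0,-0.2],0,0.5],[[0,0,-0.2],0,0.5],[[0,0,0],0,0.5]]' 60
```

```text
time_s: 6.73
position: [0.5082, 0.1447, 0.0269]
tool_rot: [[-0.21, -0.002, 0.978], [-0.978, 0.0, -0.21], [0.0, -1.0, -0.002]]
ft_force: [-0.1, 1.4, -3.5]
grip_width: 0.0534
```

Ring bottom is about 0.049. Approaching the seat in small steps.

```bash
python3 -m pendant '[[[0,0,-0.1],0,0.5],[[0,0,-0.1],0,0.5],[[0,0,-0.05],0,0.5],[[0,0,-0.03],0,0.5],[[0,0,0],0,0.5]]' 60;python3 -m pendant '[[[0,0,-0.03],0,0.5],[[0,0,0],0,0.5]]' 60
```

```text
time_s: 7.15
position: [0.5086, 0.1446, 0.0197]
tool_rot: [[-0.21, -0.0, 0.978], [-0.978, -0.0, -0.21], [0.0, -1.0, -0.0]]
ft_force: [-0.5, 0.5, -3.8]
grip_width: 0.0533
time_s: 7.32
position: [0.5086, 0.1446, 0.0189]
tool_rot: [[-0.21, 0.0, 0.978], [-0.978, -0.0, -0.21], [0.0, -1.0, 0.0]]
ft_force: [-0.3, 0.1, -2.8]
grip_width: 0.0533
```

```bash
python3 -m pendant '[[[0,0,-0.03],0,0.5],[[0,0,-0.03],0,0.5],[[0,0,0],0,0.5]]' 60;python3 -m pendant '[[[0,0,-0.03],0,0.5],[[0,0,0],0,0.5]]' 60
```

```text
time_s: 7.57
position: [0.5087, 0.1446, 0.0172]
tool_rot: [[-0.21, 0.0, 0.978], [-0.978, 0.0, -0.21], [-0.0, -1.0, 0.0]]
ft_force: [-0.7, -0.5, -1.2]
grip_width: 0.0535
time_s: 7.73
position: [0.5087, 0.1446, 0.0165]
tool_rot: [[-0.21, 0.0, 0.978], [-0.978, -0.0, -0.21], [-0.0, -1.0, 0.0]]
ft_force: [-0.6, 0.2, 2.7]
grip_width: 0.0535
```

Seated (+2.7 N up). Opening.

```bash
python3 -m pendant '[[[0,0,0],0,0.68],[[0,0,0],0,0.72],[[0,0,0],0,0.78],[[0,0,0],0,0.8],[[0,0,0.3],0,0.8],[[0,0,0.7],0,0.8],[[0,0,1],0,0.8],[[0,0,1],0,0.8],[[0,-0.6,1],0,0.8],[[0,-1,0.5],0,0.8],[[0,-1,0],0,0.8]]' 60; python3 look.py w6 0.055
```

```text
time_s: 8.65
position: [0.51, 0.0661, 0.1556]
tool_rot: [[-0.208, 0.008, 0.978], [-0.978, -0.001, -0.208], [-0.001, -1.0, 0.008]]
ft_force: [-0.1, 0.3, -0.7]
grip_width: 0.0683
[0.51   0.0661 0.1556] [-0.09481662  0.30416672 -0.72918285] 0.06827307327011714
outer 108 [570. 267.] [ 0.7077 -0.0114  0.0165]
hole 49 [576. 271.] [ 0.7128 -0.0156  0.0077]
outer 220 [293. 128.] [0.5081 0.1434 0.0272]
hole 92 [292. 128.] [0.5074 0.1438 0.0116]
outer 276 [549. 102.] [0.6915 0.1226 0.0244]
```

View pics/w6.png

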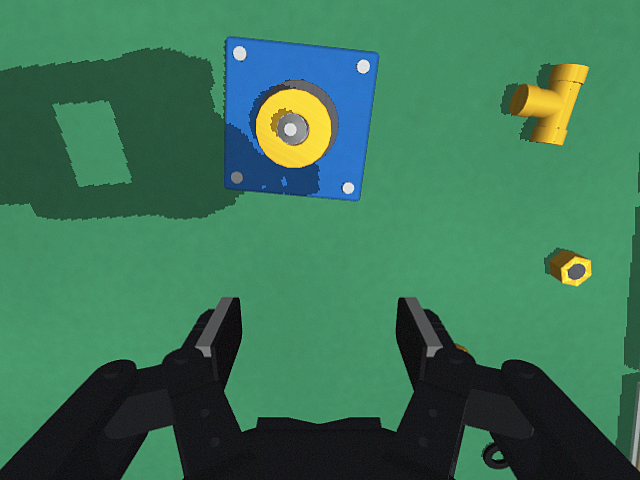

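```bash
python3 -m pendant '[[[-0.05,-0.93,-0.1],0,0.7],[[-0.05,-0.93,-0.1],0,0.7],[[-0.05,-0.93,-0.1],0,0.7],[[-0.05,-0.93,-0.1],0,0.7],[[-0.05,-0.93,-0.1],0,0.7],[[-0.05,-0.93,-0.1],0,0.7],[[-0.05,-0.93,-0.1],0,0.7],[[-0.05,-0.93,-0.1],0,0.7],[[-0.05,-0.93,-0.1],0,0.7],[[-0.05,-0.8,-0.1],0,0.7],[[0,0,0],0,0.7],[[0,0,0],0,0.7]]'; python3 look.py w7 0.012
```

```text
time_s: 9.7
position: [0.4933, -0.2092, 0.1214]
tool_rot: [[-0.212, -0.0, 0.977], [-0.977, 0.0, -0.212], [-0.0, -1.0, -0.0]]
ft_force: [-0.0, 0.5, -0.1]
grip_width: 0.0598
[ 0.4933 -0.2092  0.1214] [-0.0253305   0.47880475 -0.07735699] 0.0597524333227821
outer 73 [489. 475.] [ 0.6126 -0.5224  0.0117]
outer 155 [320. 228.] [ 0.493  -0.2124  0.0227]
hole 68 [319. 228.] [ 0.4931 -0.2118  0.0101]
outer 146 [462.  82.] [ 0.6164 -0.1259  0.0176]
hole 82 [461.  82.] [ 0.616  -0.126   0.0101]
```

View pics/w7.png

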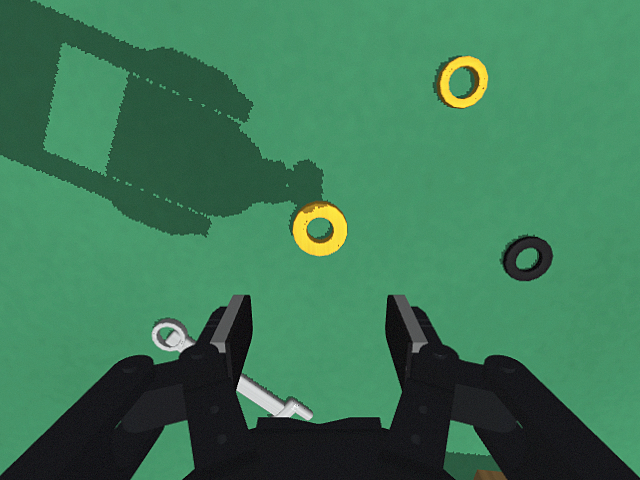

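```bash
python3 -m pendant '[[[0,-0.09,-0.95],0,0.7],[[0,0,-0.95],0,0.7],[[0,0,-0.95],0,0.7],[[0,0,-0.95],0,0.7],[[0,0,-0.6],0,0.7],[[0,0,-0.35],0,0.7],[[0,0,0],0,0.7],[[0,0,0],0,0.7]]' 60;  python3 -m pendant '[[[0,0,0],0,0.4],[[0,0,0],0,0.4],[[0,0,0],0,0.4],[[0,0,0],0,0.4],[[0,0,0],0,0.4]]' 50; python3 look.py w8 0.012
```

```text
time_s: 10.42
position: [0.4941, -0.2107, -0.0206]
tool_rot: [[-0.209, 0.0, 0.978], [-0.978, -0.0, -0.209], [0.0, -1.0, 0.0]]
ft_force: [-0.7, -1.0, 0.3]
grip_width: 0.0598
time_s: 10.83
position: [0.4945, -0.2114, -0.0194]
tool_rot: [[-0.21, 0.003, 0.978], [-0.978, -0.002, -0.21], [0.001, -1.0, 0.003]]
ft_force: [0.2, 2.0, 6.7]
grip_width: 0.043
[ 0.4945 -0.2114 -0.0194] [0.19033439 1.99438151 6.66577497] 0.04301330623143615
outer 285 [318. 316.] [ 0.494  -0.2115  0.0233]
hole 110 [318. 315.] [ 0.4942 -0.21    0.0087]
outer 298 [601.  45.] [ 0.6101 -0.1276  0.0156]
hole 155 [607.  41.] [ 0.6129 -0.1263  0.0087]
```

View pics/w8.png

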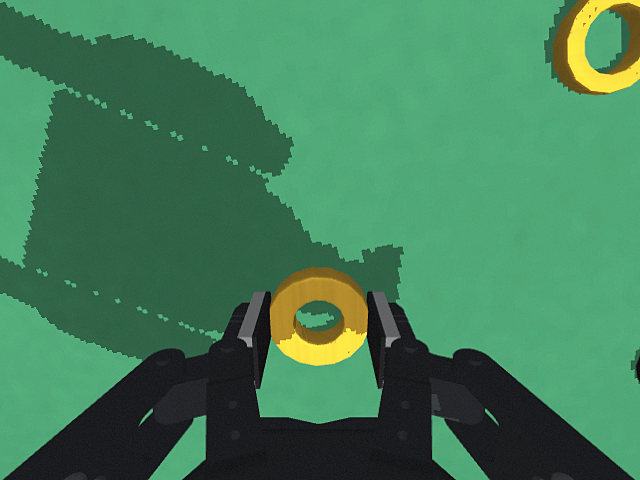

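```bash
python3 -m pendant '[[[0,0,0.5],0,0.4],[[0,0,1],0,0.4],[[0,0.5,1],0,0.4],[[0.1,0.9,1],0,0.4],[[0.1,1,1],0,0.4],[[0.1,1,1],0,0.4],[[0.1,1,0.5],0,0.4],[[0.1,1,0],0,0.4],[[0,1,0],0,0.4],[[0,1,0],0,0.4],[[0,1,0],0,0.4],[[0,1,0],0,0.4]]' 50; python3 -m pendant '[[[0,0.4,0.3],0,0.4],[[0,0,0],0,0.4],[[0,0,0],0,0.4]]'; python3 look.py w9 0.06; python3 held.py pics/w9.npz .0314
```

```text
time_s: 11.88
position: [0.5082, 0.0712, 0.1587]
tool_rot: [[-0.21, 0.002, 0.978], [-0.978, -0.0, -0.21], [-0.0, -1.0, 0.002]]
ft_force: [-0.0, -0.6, -2.1]
grip_width: 0.0427
time_s: 12.13
position: [0.5086, 0.0819, 0.1675]
tool_rot: [[-0.209, 0.002, 0.978], [-0.978, -0.0, -0.209], [-0.0, -1.0, 0.002]]
ft_force: [-0.5, 0.4, -0.3]
grip_width: 0.0425
[0.5086 0.0819 0.1675] [-0.52805829  0.39269291 -0.26091772] 0.04245555724037354
outer 288 [319. 316.] [ 0.4905 -0.0025  0.0475]
hole 110 [319. 315.] [0.4912 0.0005 0.0177]
outer 103 [565. 277.] [ 0.7055 -0.007   0.0163]
hole 47 [571. 281.] [ 0.7104 -0.0114  0.0076]
outer 204 [301. 148.] [0.5083 0.144  0.0267]
hole 85 [301. 149.] [0.5078 0.1436 0.0113]
outer 261 [545. 121.] [0.6895 0.1252 0.024 ]
n 6739 z-TCP pct [0.0205 0.0248 0.0306 0.0311 0.0315 0.032 ]
slope [0.001 0.001] ztop-TCP 0.030727938627587437
ring c (lower arc) [0.5075 0.0792 0.0215] mean pts [0.5075 0.0795 0.198 ] tool [0.5086 0.0819 0.1675]
```

View pics/w9.png

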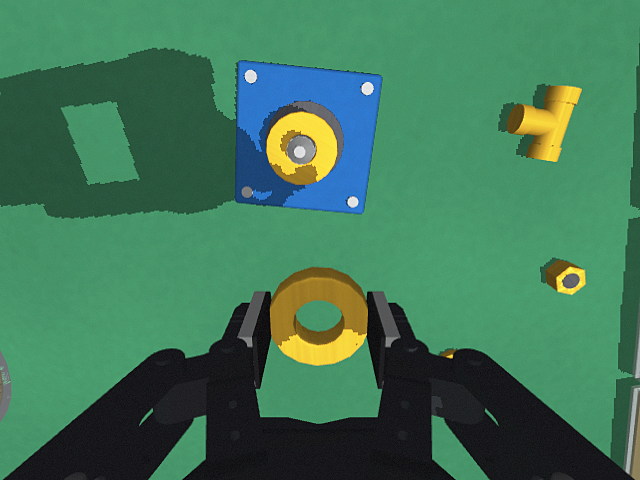

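```bash
python3 -c "
from h import *
z=np.load('pics/w9.npz');p=z['p'];T=z['T'];W=world('wrist',z['d'],T)
g=np.zeros(W.shape[:2],bool);g[110:190,260:345]=1
for a,b in [(.083,.095),(.065,.083)]:
    k=g&(W[...,2]>a)&(W[...,2]<b);print(k.sum(),W[k].mean(0).round(4))
print(rays('wrist',[[299.5,152]],.087,T))"
```

```text
220 [0.5082 0.1442 0.0858]
420 [0.509  0.1451 0.078 ]
[[0.50823931 0.14402386 0.087     ]]
```

```bash
python3 -m pendant '[[[0,0.7,0],0,0.4],[[0,0.73,-0.2],0,0.4],[[0,0.7,-0.6],0,0.4],[[0,0,-0.9],0,0.4],[[0,0,-0.8],0,0.4],[[0,0,-0.5],0,0.4],[[0,0,0],0,0.4],[[0,0,0],0,0.4]]' 50;python3 -m pendant '[[[0,0,-0.1],0,0.4],[[0,0,-0.15],0,0.4],[[0,0,-0.15],0,0.4],[[0,0,-0.15],0,0.4],[[0,0,-0.15],0,0.4],[[0,0,0],0,0.4]]'
```

```text
time_s: 12.85
position: [0.5086, 0.1445, 0.0764]
tool_rot: [[-0.212, -0.001, 0.977], [-0.977, -0.0, -0.212], [0.0, -1.0, -0.001]]
ft_force: [-0.1, 0.1, -0.5]
grip_width: 0.0428
time_s: 13.35
position: [0.5083, 0.1456, 0.0547]
tool_rot: [[-0.21, -0.001, 0.978], [-0.978, 0.0, -0.21], [-0.0, -1.0, -0.001]]
ft_force: [1.1, 2.0, -2.2]
grip_width: 0.0429
```

```bash
python3 -m pendant '[[[0,0,-0.12],0,0.4],[[0,0,-0.12],0,0.4],[[0,0,-0.12],0,0.4],[[0,0,-0.12],0,0.4],[[0,0,0],0,0.4]]' 50;python3 -m pendant '[[[0,0,-0.03],0,0.4],[[0,0,-0.03],0,0.4],[[0,0,0],0,0.4]]'
```

```text
time_s: 13.77
position: [0.5084, 0.1455, 0.0404]
tool_rot: [[-0.21, -0.001, 0.978], [-0.978, 0.0, -0.21], [0.0, -1.0, -0.001]]
ft_force: [1.1, 1.5, -2.5]
grip_width: 0.0424
time_s: 14.02
position: [0.5085, 0.1455, 0.0392]
tool_rot: [[-0.21, 0.0, 0.978], [-0.978, -0.0, -0.21], [0.0, -1.0, 0.0]]
ft_force: [0.8, 1.2, -1.3]
grip_width: 0.0428
```

```bash
python3 -m pendant '[[[0,0,-0.03],0,0.4],[[0,0,-0.03],0,0.4],[[0,0,0],0,0.4]]' 50;python3 -m pendant '[[[0,0,-0.03],0,0.4],[[0,0,0],0,0.4]]'
```

```text
time_s: 14.27
position: [0.5085, 0.1455, 0.0374]
tool_rot: [[-0.21, 0.0, 0.978], [-0.978, 0.0, -0.21], [-0.0, -1.0, 0.0]]
ft_force: [0.9, 2.3, -1.2]
grip_width: 0.0433
time_s: 14.43
position: [0.5085, 0.1455, 0.0365]
tool_rot: [[-0.21, 0.0, 0.978], [-0.978, 0.0, -0.21], [-0.0, -1.0, 0.0]]
ft_force: [1.1, 1.6, -0.4]
grip_width: 0.0427
```

```bash
python3 -m pendant '[[[0,0,-0.03],0,0.4],[[0,0,0],0,0.4]]' 50;python3 -m pendant '[[[0,0,-0.02],0,0.4],[[0,0,0],0,0.4]]'
```

```text
time_s: 14.6
position: [0.5086, 0.1455, 0.0357]
tool_rot: [[-0.21, 0.0, 0.978], [-0.978, 0.0, -0.21], [-0.0, -1.0, 0.0]]
ft_force: [0.8, 1.3, -0.7]
grip_width: 0.0428
time_s: 14.77
position: [0.5087, 0.1455, 0.0353]
tool_rot: [[-0.21, 0.001, 0.978], [-0.978, 0.0, -0.21], [-0.0, -1.0, 0.001]]
ft_force: [-0.0, 1.9, 1.2]
grip_width: 0.0429
```

Contact has begun (+1.2 N). One more small step, then release and look.

```bash
python3 -m pendant '[[[0,0,-0.02],0,0.4],[[0,0,0],0,0.4]]' 50;python3 -m pendant '[[[0,0,0],0,0.56],[[0,0,0],0,0.6],[[0,0,0],0,0.65],[[0,0,0.1],0,0.7],[[0,0,0.5],0,0.7],[[0,0,1],0,0.7],[[0,0,1],0,0.7],[[0,-0.6,1],0,0.7],[[0,-1,0.5],0,0.7],[[0,-1,0],0,0.7],[[0,0,0],0,0.7]]'; python3 look.py w10 0.0665
```

```text
time_s: 14.93
position: [0.5087, 0.1455, 0.0348]
tool_rot: [[-0.21, 0.001, 0.978], [-0.978, -0.0, -0.21], [-0.0, -1.0, 0.001]]
ft_force: [-0.0, 0.4, 5.0]
grip_width: 0.043
time_s: 15.85
position: [0.509, 0.0637, 0.1587]
tool_rot: [[-0.213, 0.002, 0.977], [-0.977, -0.002, -0.213], [0.001, -1.0, 0.002]]
ft_force: [-0.1, -0.3, -0.3]
grip_width: 0.0598
[0.509  0.0637 0.1587] [-0.14410783 -0.25807764 -0.30678346] 0.05983894125582327
outer 78 [461. 350.] [ 0.6011 -0.0719  0.0136]
outer 108 [572. 263.] [ 0.7004 -0.0054  0.0157]
hole 50 [577. 266.] [ 0.7052 -0.0093  0.0074]
outer 218 [294. 124.] [0.5087 0.1431 0.026 ]
hole 93 [293. 125.] [0.5078 0.1435 0.0111]
outer 279 [550.  98.] [0.6848 0.1231 0.0234]
```

View pics/w10.png

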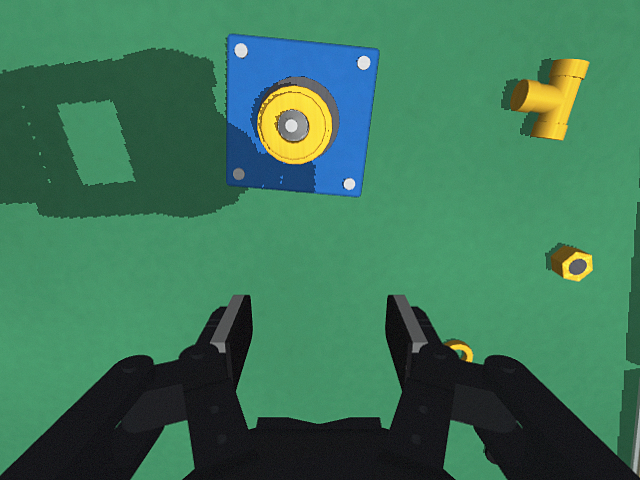

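```bash
python3 -m pendant '[[[0.45,-0.78,-0.15],0,0.6],[[0.46,-0.78,-0.15],0,0.6],[[0.46,-0.78,-0.15],0,0.6],[[0.46,-0.78,-0.15],0,0.6],[[0.46,-0.78,-0.15],0,0.6],[[0.46,-0.78,-0.15],0,0.6],[[0.46,-0.78,-0.15],0,0.6],[[0.46,-0.78,-0.15],0,0.6],[[0,0,0],0,0.6],[[0,0,0],0,0.6]]'; python3 look.py w11 0.009; python3 -c "
from h import *
z=np.load('pics/w10.npz');W=world('wrist',z['d'],z['T'])
q=W[90:165,255:335].reshape(-1,3);r=np.hypot(q[:,0]-.5083,q[:,1]-.1438)
for a,b in [(.013,.021),(.0245,.027)]:
    k=q[(r>a)&(r<b)];print(np.nanmedian(k,0).round(4),np.nanpercentile(k[:,2],[10,90]).round(4))"
```

```text
time_s: 16.73
position: [0.6186, -0.1197, 0.1203]
tool_rot: [[-0.211, -0.002, 0.977], [-0.977, 0.001, -0.211], [-0.001, -1.0, -0.002]]
ft_force: [0.4, -0.2, 0.1]
grip_width: 0.0508
[ 0.6186 -0.1197  0.1203] [ 0.44297857 -0.16760318  0.07971616] 0.05084752976178018
outer 216 [637. 366.] [22.1192  0.5635 21.2519]
outer 120 [322. 230.] [ 0.6195 -0.1249  0.0176]
hole 69 [322. 230.] [ 0.6196 -0.1245  0.0104]
outer 138 [459.  86.] [ 0.7396 -0.0385  0.0165]
hole 72 [462.  86.] [ 0.7422 -0.0386  0.009 ]
[0.5085 0.1447 0.0667] [0.0658 0.0676]
[0.5101 0.1414 0.0547] [0.0537 0.0555]
```

View pics/w11.png

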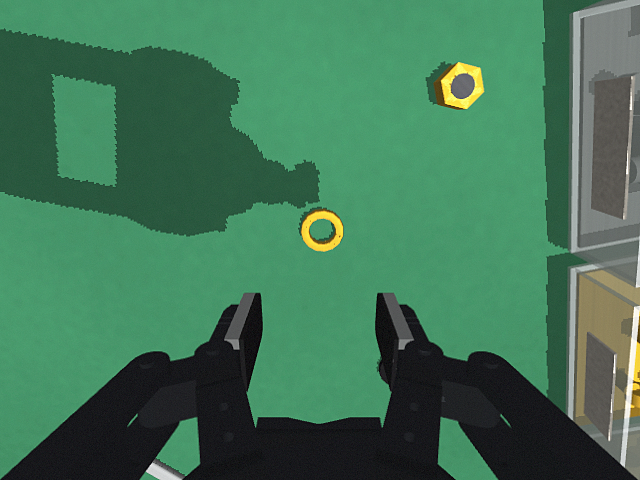

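```bash
python3 -m pendant '[[[0.03,-0.19,-0.95],0,0.6],[[0,0,-0.95],0,0.6],[[0,0,-0.95],0,0.6],[[0,0,-0.95],0,0.6],[[0,0,-0.55],0,0.6],[[0,0,-0.34],0,0.6],[[0,0,0],0,0.6],[[0,0,0],0,0.6],[[0,0,0],0,0.6]]' 50; python3 look.py w12 0.009
```

```text
time_s: 17.53
position: [0.6203, -0.1252, -0.0176]
tool_rot: [[-0.21, 0.002, 0.978], [-0.978, -0.001, -0.21], [0.0, -1.0, 0.003]]
ft_force: [0.6, -0.2, -0.0]
grip_width: 0.0516
[ 0.6203 -0.1252 -0.0176] [ 0.64333716 -0.15125722 -0.00098149] 0.051595516577034074
outer 218 [318. 309.] [ 0.6199 -0.1241  0.0181]
hole 115 [318. 308.] [ 0.62   -0.1232  0.0094]
outer 400 [596.  41.] [ 0.7359 -0.0401  0.0157]
```

View pics/w12.png

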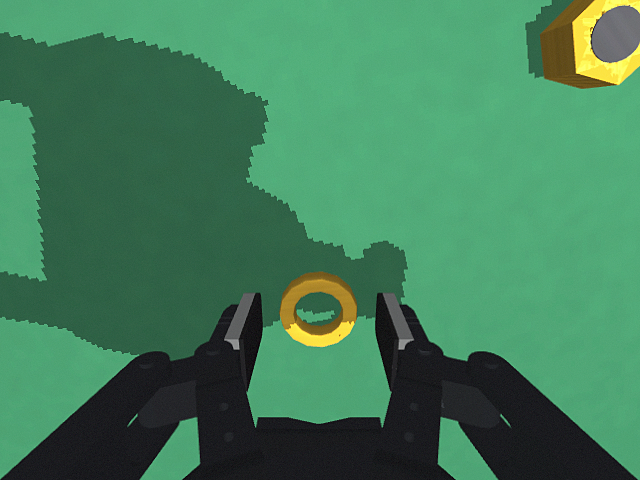

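```bash
python3 -m pendant '[[[0,0,-0.08],0,0.5],[[0,0,0],0,0.4],[[0,0,0],0,0.3],[[0,0,0],0,0.3],[[0,0,0],0,0.3],[[0,0,0],0,0.3]]' 50; python3 look.py w13 0.009;python3 held.py pics/w13.npz .029
```

```text
time_s: 18.08
position: [0.6199, -0.1255, -0.0205]
tool_rot: [[-0.21, 0.001, 0.978], [-0.978, -0.0, -0.21], [0.0, -1.0, 0.001]]
ft_force: [-1.1, 1.4, 5.9]
grip_width: 0.0326
[ 0.6199 -0.1255 -0.0205] [-1.12218283  1.4212686   5.93559579] 0.032596998416940325
outer 223 [319. 311.] [ 0.6197 -0.124   0.018 ]
hole 116 [318. 311.] [ 0.6199 -0.1231  0.0094]
outer 354 [596.  42.] [ 0.7341 -0.0403  0.0147]
n 3446 z-TCP pct [0.0207 0.0235 0.0287 0.0292 0.0296 0.0301]
slope [-0.003 -0.001] ztop-TCP 0.02876997208176177
ring c (lower arc) [ 0.6192 -0.1267  0.0165] mean pts [ 0.6193 -0.1261  0.0081] tool [ 0.6199 -0.1255 -0.0205]
```

View pics/w13.png

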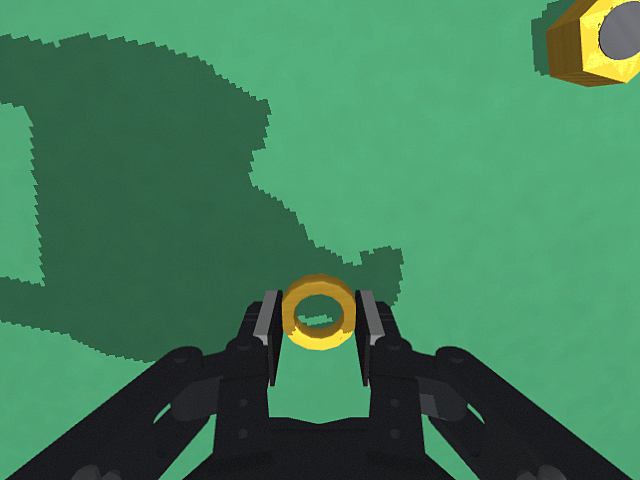

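```bash
python3 -m pendant '[[[0,0,0.4],0,0.3],[[0,0,1],0,0.3],[[0,0,1],0,0.3],[[-0.4,0.7,1],0,0.3],[[-0.5,1,1],0,0.3],[[-0.6,1,1],0,0.3],[[-0.6,1,0.4],0,0.3],[[-0.6,1,0.4],0,0.3],[[-0.6,1,0],0,0.3],[[-0.4,0.9,0],0,0.3],[[0,0.4,0],0,0.3],[[0,0,0],0,0.3]]' 50; python3 look.py w14 0.06; python3 held.py pics/w14.npz .0292;python3 -c "
from h import *
z=np.load('pics/w14.npz');p=z['p'];T=z['T'];W=world('wrist',z['d'],T)
g=np.zeros(W.shape[:2],bool);g[80:210,240:365]=1
for a,b in [(.083,.095),(.071,.083)]:
    k=g&(W[...,2]>a)&(W[...,2]<b);print(k.sum(),W[k].mean(0).round(4))"
```

```text
time_s: 19.13
position: [0.5109, 0.0816, 0.1604]
tool_rot: [[-0.207, 0.001, 0.978], [-0.978, 0.0, -0.207], [-0.001, -1.0, 0.001]]
ft_force: [-0.5, 0.1, -1.1]
grip_width: 0.0326
[0.5109 0.0816 0.1604] [-0.54199401  0.06099712 -1.07140205] 0.032632929327226265
outer 221 [319. 312.] [0.4948 0.0068 0.0354]
hole 116 [319. 311.] [0.4953 0.0087 0.0185]
outer 104 [568. 280.] [ 0.7052 -0.0064  0.0163]
hole 48 [573. 284.] [ 0.71   -0.0108  0.0076]
outer 210 [298. 149.] [0.5083 0.1436 0.0266]
hole 87 [297. 151.] [0.5071 0.1429 0.0114]
outer 268 [547. 122.] [0.6893 0.1251 0.024 ]
n 3411 z-TCP pct [0.02   0.0237 0.0286 0.0292 0.0296 0.0301]
slope [-0.002  0.001] ztop-TCP 0.028749880628791635
ring c (lower arc) [0.5103 0.0805 0.0165] mean pts [0.5104 0.081  0.1894] tool [0.5109 0.0816 0.1604]
234 [0.5081 0.144  0.0858]
430 [0.5088 0.1446 0.0783]
```

View pics/w14.png

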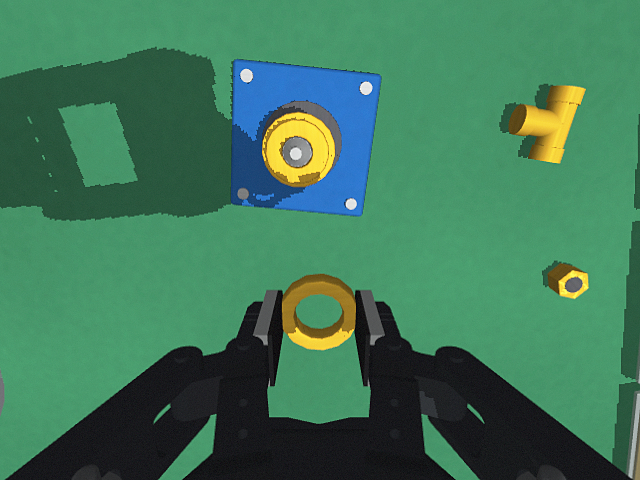

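```bash
python3 -m pendant '[[[-0.08,0.7,0],0,0.3],[[0,0.71,-0.2],0,0.3],[[0,0.7,-0.6],0,0.3],[[0,0,-0.9],0,0.3],[[0,0,-0.8],0,0.3],[[0,0,-0.35],0,0.3],[[0,0,0],0,0.3],[[0,0,0],0,0.3]]' 50;python3 -m pendant '[[[0,0,-0.1],0,0.3],[[0,0,-0.15],0,0.3],[[0,0,-0.15],0,0.3],[[0,0,-0.15],0,0.3],[[0,0,0],0,0.3],[[0,0,0],0,0.3]]'
```

```text
time_s: 19.85
position: [0.5097, 0.1418, 0.0738]
tool_rot: [[-0.211, -0.0, 0.977], [-0.977, -0.0, -0.211], [0.0, -1.0, -0.0]]
ft_force: [-0.3, 0.1, -0.6]
grip_width: 0.0323
time_s: 20.35
position: [0.5088, 0.1428, 0.0571]
tool_rot: [[-0.21, -0.0, 0.978], [-0.978, -0.0, -0.21], [0.0, -1.0, -0.0]]
ft_force: [-0.9, -0.2, -1.1]
grip_width: 0.0324
```

```bash
python3 -m pendant '[[[0,0.05,-0.08],0,0.3],[[0,0,-0.1],0,0.3],[[0,0,-0.07],0,0.3],[[0,0,0],0,0.3],[[0,0,0],0,0.3]]' 50;python3 -m pendant '[[[0,0,-0.03],0,0.3],[[0,0,0],0,0.3],[[0,0,0],0,0.3]]'
```

```text
time_s: 20.77
position: [0.5089, 0.1444, 0.0497]
tool_rot: [[-0.21, -0.0, 0.978], [-0.978, 0.0, -0.21], [0.0, -1.0, -0.0]]
ft_force: [0.4, 0.7, -0.9]
grip_width: 0.0329
time_s: 21.02
position: [0.5089, 0.1443, 0.049]
tool_rot: [[-0.21, 0.0, 0.978], [-0.978, 0.0, -0.21], [-0.0, -1.0, 0.0]]
ft_force: [-0.0, -0.3, 0.2]
grip_width: 0.0325
```

```bash
python3 -m pendant '[[[0,0,-0.03],0,0.3],[[0,0,-0.03],0,0.3],[[0,0,0],0,0.3]]' 50;python3 -m pendant '[[[0,0,-0.03],0,0.3],[[0,0,0],0,0.3],[[0,0,0],0,0.3]]'
```

```text
time_s: 21.27
position: [0.5089, 0.1443, 0.0469]
tool_rot: [[-0.21, -0.0, 0.978], [-0.978, -0.0, -0.21], [0.0, -1.0, -0.0]]
ft_force: [-1.0, 0.3, 0.8]
grip_width: 0.0324
time_s: 21.52
position: [0.509, 0.1443, 0.0463]
tool_rot: [[-0.21, 0.0, 0.978], [-0.978, 0.0, -0.21], [-0.0, -1.0, 0.0]]
ft_force: [0.1, -0.5, -0.7]
grip_width: 0.0327
```

```bash
python3 -m pendant '[[[0,0,-0.03],0,0.3],[[0,0,0],0,0.3],[[0,0,0],0,0.3]]' 60;python3 -m pendant '[[[0,0,-0.02],0,0.3],[[0,0,0],0,0.3],[[0,0,0],0,0.3]]';python3 -m pendant '[[[0,0,-0.02],0,0.3],[[0,0,0],0,0.3],[[0,0,0],0,0.3]]'
```

```text
time_s: 21.77
position: [0.5091, 0.1443, 0.0456]
tool_rot: [[-0.21, 0.001, 0.978], [-0.978, 0.0, -0.21], [-0.0, -1.0, 0.001]]
ft_force: [-1.2, -0.4, 5.1]
grip_width: 0.0323
time_s: 22.02
position: [0.5092, 0.1443, 0.0452]
tool_rot: [[-0.21, 0.001, 0.978], [-0.978, 0.0, -0.21], [-0.0, -1.0, 0.001]]
ft_force: [-0.8, 0.1, 5.9]
grip_width: 0.032
time_s: 22.27
position: [0.5092, 0.1444, 0.0448]
tool_rot: [[-0.21, 0.001, 0.978], [-0.978, 0.0, -0.21], [-0.0, -1.0, 0.001]]
ft_force: [-0.5, 0.8, 8.2]
grip_width: 0.0321
```

```bash
python3 -m pendant '[[[0,0,-0.02],0,0.3],[[0,0,0],0,0.3],[[0,0,0],0,0.3]]' 60;python3 -m pendant '[[[0,0,-0.02],0,0.3],[[0,0,0],0,0.3],[[0,0,0],0,0.3]]'
```

```text
time_s: 22.52
position: [0.5093, 0.1444, 0.0444]
tool_rot: [[-0.21, 0.001, 0.978], [-0.978, 0.0, -0.21], [-0.0, -1.0, 0.001]]
ft_force: [-1.2, 0.3, 11.4]
grip_width: 0.0322
time_s: 22.77
position: [0.5095, 0.1443, 0.044]
tool_rot: [[-0.21, 0.002, 0.978], [-0.978, 0.0, -0.21], [-0.0, -1.0, 0.002]]
ft_force: [-2.9, 0.4, 12.6]
grip_width: 0.0318
```

```bash
python3 -m pendant '[[[0,0,-0.015],0,0.3],[[0,0,0],0,0.3],[[0,0,0],0,0.3]]' 60
```

```text
time_s: 23.02
position: [0.5096, 0.1443, 0.0438]
tool_rot: [[-0.21, 0.002, 0.978], [-0.978, -0.0, -0.21], [-0.0, -1.0, 0.002]]
ft_force: [-2.6, -1.3, 14.6]
grip_width: 0.0321
```

```bash
python3 -m pendant '[[[0,0,0],0,0.3],[[0,0,0],0,0.3],[[0,0,0],0,0.3],[[0,0,0],0,0.3],[[0,0,0],0,0.3],[[0,0,0],0,0.3]]'; python3 -m pendant '[[[0,0,0],0,0.3],[[0,0,0],0,0.3],[[0,0,0],0,0.3],[[0,0,0],0,0.3],[[0,0,0],0,0.3],[[0,0,0],0,0.3]]'; python3 look.py w15 .076; python3 held.py pics/w15.npz .029
```

```text
time_s: 23.52
position: [0.5096, 0.1443, 0.0438]
tool_rot: [[-0.21, 0.002, 0.978], [-0.978, -0.0, -0.21], [-0.0, -1.0, 0.002]]
ft_force: [-1.3, -0.0, 14.0]
grip_width: 0.0323
time_s: 24.02
position: [0.5096, 0.1443, 0.0438]
tool_rot: [[-0.21, 0.002, 0.978], [-0.978, -0.0, -0.21], [-0.001, -1.0, 0.002]]
ft_force: [-2.7, -1.2, 14.2]
grip_width: 0.0323
[0.5096 0.1443 0.0438] [-2.67564267 -1.18216356 14.16723485] 0.03228825909177897
outer 365 [316. 291.] [0.5118 0.1579 0.0233]
hole 136 [318. 316.] [0.509  0.1455 0.011 ]
outer 120 [627. 229.] [0.6385 0.1587 0.0079]
n 6784 z-TCP pct [-0.0029  0.0065  0.02    0.0286  0.0294  0.03  ]
slope [-0.009 -0.014] ztop-TCP 0.028807586801229024
ring c (lower arc) [0.5088 0.1437 0.017 ] mean pts [0.5124 0.1439 0.0722] tool [0.5096 0.1443 0.0438]
```

View pics/w15.png

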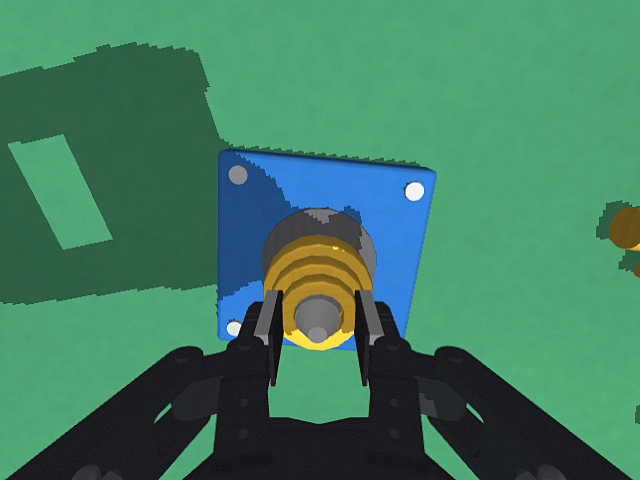

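```bash
python3 -m pendant '[[[0,0,0.02],0,0.3],[[0,0,0.02],0,0.3],[[0,0,0.02],0,0.3],[[0,0,0],0,0.3],[[0,0,0],0,0.3]]'
```

```text
time_s: 24.48
position: [0.5095, 0.1443, 0.045]
tool_rot: [[-0.21, 0.002, 0.978], [-0.978, -0.0, -0.21], [-0.0, -1.0, 0.002]]
ft_force: [0.2, -0.7, 9.4]
grip_width: 0.0321
```

```bash
python3 -m pendant '[[[0,0,0.02],0,0.3],[[0,0,0.02],0,0.3],[[0,0,0.02],0,0.3],[[0,0,0],0,0.3],[[0,0,0],0,0.3]]'; python3 -m pendant '[[[0,0,0],0,0.44],[[0,0,0],0,0.5],[[0,0,0],0,0.55],[[0,0,0.1],0,0.6],[[0,0,0.4],0,0.6],[[0,0,1],0,0.6],[[0,0,1],0,0.6],[[0,-0.6,1],0,0.6],[[0,-1,0.5],0,0.6],[[0,-1,0],0,0.6],[[0,0,0],0,0.6],[[0,0,0],0,0.6]]'; python3 look.py w16 0.0757;python3 -c "
from h import *
z=np.load('pics/w16.npz');W=world('wrist',z['d'],z['T'])
g=(np.hypot(W[...,0]-.5083,W[...,1]-.1442)<.03)
q=W[g];r=np.hypot(q[:,0]-.5083,q[:,1]-.1442)
for a,b in [(.0125,.016),(.0195,.0215),(.0245,.027)]:
    k=q[(r>a)&(r<b)];print(np.nanpercentile(k[:,2],[10,50,90]).round(4))
p,d=env.get_image('top');cv2.imwrite('pics/top1.png',p[:,:,::-1])"
```

```text
time_s: 24.9
position: [0.5092, 0.1443, 0.0461]
tool_rot: [[-0.21, 0.001, 0.978], [-0.978, -0.0, -0.21], [-0.0, -1.0, 0.001]]
ft_force: [1.3, -0.4, 2.5]
grip_width: 0.0319
time_s: 25.9
position: [0.5088, 0.0653, 0.1663]
tool_rot: [[-0.213, -0.0, 0.977], [-0.977, 0.0, -0.213], [-0.0, -1.0, -0.0]]
ft_force: [-0.3, -0.2, -0.9]
grip_width: 0.0511
[0.5088 0.0653 0.1663] [-0.26159534 -0.20485816 -0.91176067] 0.051137945878188686
outer 106 [567. 262.] [ 0.6953 -0.0007  0.0152]
hole 49 [573. 265.] [ 0.6997 -0.0042  0.0072]
outer 210 [297. 126.] [0.5096 0.1433 0.0251]
hole 90 [295. 127.] [0.5087 0.1436 0.0107]
outer 272 [545. 101.] [0.6801 0.1242 0.0226]
[0.0747 0.0756 0.0764]
[0.0654 0.0664 0.0674]
[0.0534 0.0545 0.0554]
```

View pics/w16.png

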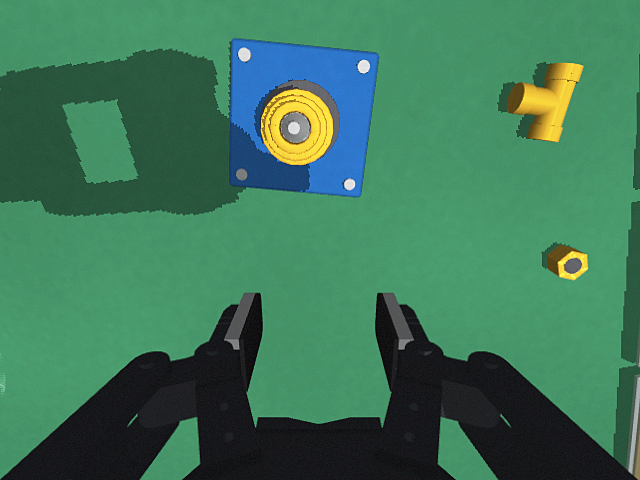

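View pics/top1.png

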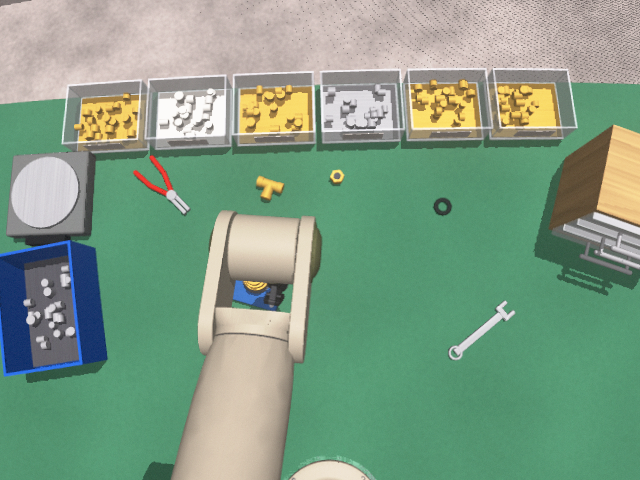

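The three rings are stacked at (296,127), with tops at 75.6, 66.4 and 54.5 mm, so each lies flat on the one below. The seal, fittings and tools look unmoved. Handing in.

```bash
python3 -c "
from rig import env
env.close_job()"
```

```text
the job is handed in; nothing more can be done
```

I threaded the large, medium and small rings onto the arbor in that order. Each was lowered in small steps until the force reading showed contact. I then pressed the small ring, still held in the fingers, down at about 14–15 N on the wrist sensor for a little over 1 s. After that I eased off, let go, backed away and handed the job in at about 26 s of the 72 s allowed.

**Last checks:**
- **Stack:** The wrist depth image put the ring tops at 54.5, 66.4 and 75.6 mm, which matches each ring lying flat on the one below.
- **Centring:** The stack's centre is within about 3 mm of the jig centre measured at the start.
- **Surroundings:** In the final top picture the seal, fittings and tools look where they started. The gripper was clear of everything.

**Checks that disagreed:**
- **Finger length:** The finger tips turned out to end about 22–26 mm short of the stated TCP, so the first attempt to grip the large ring closed in the air above it. I corrected the height from the depth image.
- **Grip width:** With a ring held, the reported opening was about 3 mm under the ring's true diameter.
- **Side camera:** Its ring positions were off by about 8–12 mm in y, so I used only the top and wrist cameras.

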